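# Lock the jar carousel's tray on its inclined spindle

## Task

The tray of paint jars has just been put back on its leaning spindle and must be locked there: slide the slotted washer sideways onto the spindle, flat on the tray's hub and fully home in its slot, then push the straight leg of the R-clip all the way through the cross-hole above it until the clip's bent leg has snapped over the spindle. Let go of both, and leave the mariachi figurine, the piggy bank and the mug undisturbed.

Things in the scene. Friction and masses are not known exactly. Their poses are not given: they have to be found in the camera images.
- stand: Bench jar carousel, fixed: grey base plate 210 x 170 x 8 mm carrying a 30 mm steel spindle that leans 25 degrees from vertical towards the stand's -x side (roughly the robot). A 216 mm plywood tray with six lidded jars turns stiffly on the spindle; its aluminium hub tube (72 mm outside, 50 mm bore) ends in a flat face square to the spindle. Origin: on the table, about under the hub.
- hub_face (a point): On the spindle's axis, level with the hub's flat end face, about 150 mm above the table. z points up along the spindle, y is level and along the cross-hole, x is uphill, away from the robot. Jar lids end 9 mm below this face. Above it the spindle is free for 28 mm, then ends in a fixed black knob, 44 mm wide and 28 mm high, which the washer cannot pass over.
- pin_hole (a point): Centre of the spindle's cross-hole, on the spindle's axis 14 mm above the hub's face. A through bore 11 mm across along this frame's y axis, its mouths slightly flared; the clip may enter from either end. Axes as for hub_face.
- washer_slot (a point): Loose slotted washer (horseshoe), plain zinc-plated plate 6 mm thick, 80 mm across, 116 mm long with its tang, 0.17 kg, flat on the table. Point: centre of the slot's round end, half-way through the plate; on the spindle's axis (within 2.5 mm) when home. x points out of the slot's mouth, z square to the plate, up. Slot 34 mm wide, mouth at x = 33 mm, flared to 43 mm over the last 7 mm.
- washer_tang (a point): Same washer, same axes: middle of the tang to hold it by, half-way through the plate, 63 mm along -x from washer_slot. The tang is a flat bar 22 mm wide (along y), 6 mm thick, from 40 to 83 mm behind washer_slot.
- clip_seat (a point): Loose R-clip of plain 7 mm dark spring-steel wire, 147 mm long, 0.12 kg, flat on the table. Point on the straight leg's axis that meets the spindle's axis when home. x points along the straight leg to its round tip 53 mm ahead, y towards the bent leg, z square to the clip, up. The bent leg dips to 7 mm from that axis at x = 17 mm and flares to its end at x = 43, y = 22 mm.
- clip_head (a point): Same clip, same axes: middle of its double-coil head to hold it by, at x = -70, y = +15, z = +3.5 mm from clip_seat. The head is 14 mm high (two turns of wire); from x = -80 to -60 mm its sides are rigid, parallel to x and 37 mm apart over the outsides (coil end at x = -94). The bent leg springs: pushing it over the spindle takes 4 to 12 N from 40 to 15 mm short of home, then it snaps in.
- mariachi: Unpainted clay mariachi figurine with a wide hat, 174 mm high, 100 mm across the hat. Origin: centre of its underside. Not to be disturbed.
- piggy: Terracotta piggy bank, 130 mm long, 120 mm high. Origin: on the table under its middle. Not to be disturbed.
- mug: Chipped yellow enamel mug, 82 mm diameter, 82 mm high, handle on its own +y side. Origin: centre of its underside. Not to be disturbed.
Things that resemble listed ones, but are neither listed nor needed, are in the scene too. There is more than one size of the part that bears washer_slot; the job needs the middle-sized.

How it is judged (in metres and radians):
On the way, in this order (a step that is already met when the one before it is completed fails the run):
1. the slotted washer sits on the spindle, flat on the hub and home in its slot (x of hub_face in the frame of washer_slot between -0.006 and 0.006 m and y of hub_face in the frame of washer_slot between -0.005 and 0.005 m and distance between hub_face and washer_slot below 0.009 m and angle between the z axis of washer_slot and the z axis of hub_face, either way round below 0.12 rad), for 0.2 s.
2. the R-clip's straight leg is through the cross-hole and its bent leg has snapped over the spindle (distance between pin_hole and clip_seat below 0.006 m and angle between the x axis of clip_seat and the y axis of pin_hole, either way round below 0.26 rad and angle between the z axis of clip_seat and the z axis of pin_hole, either way round below 0.35 rad), for 0.2 s.
At the end, for the whole second after the job is handed in: Both let go. Washer flat on the hub face (7 degrees, mid-plane within 9 mm), spindle axis within 6 mm of its slot end lengthwise, 5 mm across. R-clip leg in the cross-hole (15 degrees), clip plane square to the spindle (20 degrees), seat within 6 mm of the hole centre (all of step 1 and all of step 2); the robot touches nothing.
It fails at once if the figurine, the piggy bank or the mug is shoved more than 40 mm or tipped (distance of any of mariachi, piggy, mug from where it was at the start of the episode above 0.04 m or angle between any of mariachi, piggy, mug's own z axis and vertical above 0.5 rad).
It also fails if it takes over 72 s, if anything falls off the work surface, if the arm or the gripper's body presses on something with over 40 N, if the wrist force passes 120 N, or if a joint passes its speed limit or range.

## Robot

A 6-joint arm with a two-finger parallel gripper is mounted at the origin on the work surface. World frame = base frame: x ahead of the robot, y to its left, z up, the work surface at z = 0. Lengths are in mm, angles in rad, forces in N, time in s.
With the tool pointing down it reaches from about 275 to 1000 mm from the base axis. Payload 8.4 kg.
Tool frame: the origin (TCP) lies midway between the tips of the shut fingers; the grasp point (between the pads) lies 19 mm behind it; z points along the fingers, y is the line along which they close (so a half turn about z gives the same grasp; the last joint's range is limited). The gripper opens to 85 mm and grips with 20 to 120 N. Pads are 22 mm wide; open, the fingers measure 114 mm over their backs; the gripper's body (76 mm by 85 mm) begins 54 mm behind the grasp point. The pads swing forward as they close: fully open they stand 13 mm farther back than shut.
Start: joints at [-1.259, 0.353, 1.633, -0, 1.155, -0.002], TCP at [192.921, -594.483, 231.281] pointing down, gripper open.
Joint ranges: [-2.63, 2.63], [-0.92, 2.1], [0.06, 2.66], [-1.3, 4.44], [0, 2.69], [-3.02, 3.02]. Speed limits (rad/s): [2.22, 2.22, 2.79, 3.14, 3.14, 3.14].

## Interface

Orientations are given as [roll, pitch, yaw] about the fixed x, y, z axes, in that order (R = Rz(yaw) Ry(pitch) Rx(roll)).
In Python, from rig import r gives the robot as it stands.
- The arm moves only by the shell command python3 -m inch 'ROWS' [OPENING] [FORCE]. ROWS is JSON, a list that holds one entry, the list of rows, each a list of 6 numbers: the shift along the tool's x, y, z scaled (see below), then the turn, a rotation vector about the tool's x, y, z scaled (see below). In form: [[[tx, ty, tz, wx, wy, wz], ...]]. A call has 1 to 8 rows; each row is the pose to reach, as a shift and turn from the pose commanded when the call began, along the tool's axes at that moment, turning the shorter way round; what a row does not reach only later rows make up. The controller multiplies each number of a shift by 20 cm and each number of a turn by pi rad. A row lasts 1/12 s, in which the tool goes at most 41.7 mm and 7.16 degrees, less where a joint would pass 70% of its speed; a pose out of reach is approached as far as the arm can. A call with a number of a shift or a turn outside -1 to 1 is refused whole. A call with a gripper value outside its range is refused whole. OPENING is the gripper's target within -1 to 1 (fully open at 1, half-way at 0, shut at -1), set as the call begins (- or left out, the last holds). The fingers move at their own pace and stop on an object; FORCE is the grip in N (left out, the last holds). Time passes only in rows, so rows that repeat a pose let the fingers close. It gives the time, the measured TCP pose, the force, the opening and the grip force at its end, in the units of the state.
- r.sense(): the state, without advancing time (a new reading comes with each control period).
- r.grab_frame(name): name is "scene" or "side" or "wrist"; returns the picture (420x560x3 uint8, red, green, blue); there is no depth.
- r.camera_info(name): a dict with "K" (3x3 intrinsics, pixels), "rvec" (rotation vector, rad) and "tvec" (3), from world to camera coordinates, as OpenCV has them; the wrist camera has in their place "mount" (4x4, takes a point from camera to tool coordinates, whose origin is the TCP and whose axes are the flange's). Camera axes: x right, y down, z forward; pixel columns grow to the right and rows downward; lengths in mm; the calibration is good to about 2 mm. The wrist camera is an equidistant fisheye: a pixel r from the principal point sees the ray r / f radians off the axis. A picture is of the moment at which its call begins: read the wrist's pose just before it. camera_info takes no time and is no camera call.
- r.sign_off(): hands the job in; it is judged then, once.
The state is a dict: "clock": time; "qpos": joint angles; "qvel": joint speeds; "joint_efforts": joint torques, N m; "eef_pos": TCP position; "tcp_rot": TCP orientation; "contact_force": force on the tool from outside, world axes, zero at the start; "wrist_torque": the same for the moment, N m; "opening": opening from 0.0 (shut) to 1.0 (fully open); "grasp_force": force on a finger pad.
Only numpy, scipy, OpenCV 4.12 (cv2) and the standard library are available. Lean on these libraries where they do the work, as an engineer would, in place of code of your own. Each camera call takes 0.05 s, during which the arm holds its last target. There are 200 camera calls.

## Working session

There is one attempt and no reset: what is moved stays moved. The work goes in short steps, Python scripts to look and compute and a shell command to move; the robot and the scene stay as the last step left them, time stands still between calls to the robot, and variables do not carry over. Pictures are saved under pics/ and viewed, at most 10 in all, crops included, and the job is handed in when it is done.

```bash
ls; mkdir -p pics
python3 - <<'E'
from rig import r
import cv2,numpy as np
print(r.sense())
for n in("scene","side","wrist"):
    print(n,r.camera_info(n))
    cv2.imwrite(f"pics/{n}0.png",r.grab_frame(n)[:,:,::-1])
E
```

```text
pics
{'clock': 0.0, 'qpos': array([-1.25941211e+00,  3.53670368e-01,  1.63411677e+00,  3.48262643e-05,
        1.15524179e+00, -2.41148103e-03]), 'qvel': array([-0.00161816, -0.00059451, -0.00027042, -0.00227304, -0.00219432,
        0.00053656]), 'joint_efforts': array([ 3.15788617e-03, -6.05237961e+01, -3.42061007e+01, -6.84993643e-05,
        9.22858104e-03,  5.46765065e-06]), 'eef_pos': array([ 192.77553098, -594.02096444,  230.55525425]), 'tcp_rot': array([-3.14015646e+00, -3.53055117e-05,  3.13781591e-01]), 'contact_force': array([-0.72458813,  0.14400689, -0.13154411]), 'wrist_torque': array([-0.00109592, -0.02314572, -0.00054524]), 'grasp_force': 0.0, 'opening': 0.9980537796425568}
scene {'K': array([[527.22913478,   0.        , 285.50663953],
       [  0.        , 527.22913478, 208.68961845],
       [  0.        ,   0.        ,   1.        ]]), 'rvec': array([ 1.36745918,  2.46865198, -0.66610079]), 'tvec': array([ 343.96183296, -363.0041277 , 1600.37943848])}
side {'K': array([[403.40006179,   0.        , 281.16571899],
       [  0.        , 403.40006179, 201.30563555],
       [  0.        ,   0.        ,   1.        ]]), 'rvec': array([ 0.37596088, -2.6037747 ,  1.42131271]), 'tvec': array([582.30404021, 191.25307929, 898.55011857])}
wrist {'K': array([[325.1922621 ,   0.        , 282.92606078],
       [  0.        , 325.1922621 , 208.61670698],
       [  0.        ,   0.        ,   1.        ]]), 'mount': array([[-2.29949680e-04, -9.58175573e-01, -2.86180918e-01,
         7.31936095e+01],
       [ 9.99999955e-01, -1.65899713e-04, -2.48055035e-04,
        -5.69531707e-01],
       [ 1.90202943e-04, -2.86180962e-01,  9.58175569e-01,
        -1.42524562e+02],
       [ 0.00000000e+00,  0.00000000e+00,  0.00000000e+00,
         1.00000000e+00]])}
```

View pics/scene0.png

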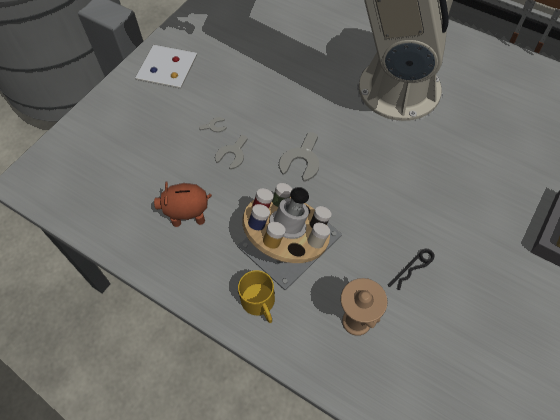

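View pics/side0.png

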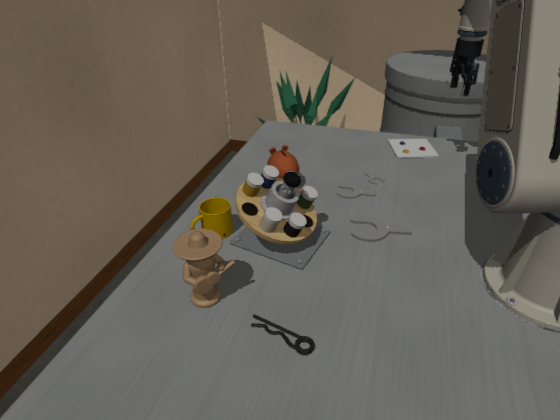

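The scene view shows three horseshoe washers: a small one at (213,126), one at (231,152) and the largest at (299,158). The clip is at (410,268), the hub and knob at (295,205), the piggy at (183,202), the mug at (257,292) and the figurine at (363,305). The side view shows the same layout. By size, the middle washer is the one at (231,152), and I'll measure it to confirm.

```bash
cat > h.py <<'E'
import numpy as np,cv2
from scipy.spatial.transform import Rotation as R
from rig import r
def cam(n):
    c=r.camera_info(n); M=cv2.Rodrigues(c["rvec"])[0]; return c["K"],M,c["tvec"]
def ray(n,uv,pose=None):
    """origin, directions in world"""
    uv=np.atleast_2d(np.asarray(uv,float))
    if n!="wrist":
        K,M,t=cam(n); d=np.c_[(uv-K[:2,2])/K[0,0],np.ones(len(uv))]
        return -M.T@t, d@M
    c=r.camera_info(n);K=c["K"];T=c["mount"]; q=(uv-K[:2,2])/K[0,0]; th=np.linalg.norm(q,axis=1,keepdims=True)
    d=np.c_[q*np.sinc(th/np.pi)/1.0,np.cos(th)]
    p,e=pose; W=R.from_euler("xyz",e).as_matrix()
    return W@T[:3,3]+p, d@T[:3,:3].T@W.T
def plane(n,uv,z,pose=None):
    o,d=ray(n,uv,pose); return o+d*((z-o[2])/d[:,2])[:,None]
def proj(n,P,pose=None):
    P=np.atleast_2d(np.asarray(P,float))
    if n!="wrist":
        K,M,t=cam(n); c=P@M.T+t; return c[:,:2]/c[:,2:]*K[0,0]+K[:2,2]
    c=r.camera_info(n);K=c["K"];T=c["mount"];p,e=pose;W=R.from_euler("xyz",e).as_matrix()
    q=((P-p)@W-T[:3,3])@T[:3,:3]; th=np.arctan2(np.linalg.norm(q[:,:2],axis=1),q[:,2])
    return q[:,:2]/np.linalg.norm(q[:,:2],axis=1)[:,None]*th[:,None]*K[0,0]+K[:2,2]
def tri(*nr):
    """least-squares meeting point of rays [(name,uv,pose)]"""
    A=0;b=0
    for n,uv,*p in nr:
        o,d=ray(n,uv,*p); d=d[0]/np.linalg.norm(d[0]); Q=np.eye(3)-np.outer(d,d); A=A+Q;b=b+Q@o
    return np.linalg.solve(A,b)
def snap(n,name=None):
    s=r.sense(); pose=(s["eef_pos"],s["tcp_rot"]); im=r.grab_frame(n)
    if name: cv2.imwrite(f"pics/{name}.png",im[:,:,::-1])
    return im,pose
def move(P,Rm):
    """rows (total) from the measured pose to TCP pose P,Rm: fractions"""
    s=r.sense(); W=R.from_euler("xyz",s["tcp_rot"])
    t=W.inv().apply(P-s["eef_pos"])/200; w=(W.inv()*R.from_matrix(Rm)).as_rotvec()/np.pi
    return np.round(np.r_[t,w],4)
E
python3 - <<'E'
from h import *
np.set_printoptions(suppress=True,precision=1)
for k,v in dict(small=[(200,126),(226,127)],mid=[(216,163),(247,137)],big=[(282,175),(318,178),(317,135)],clip=[(390,285),(433,252)],pig=[(183,222)],mug=[(257,310)],mar=[(357,330)],base=[(286,285),(340,236)]).items():
    print(k,plane("scene",v,3 if k!='clip' else 4).tolist())
print("knob",tri(("scene",(299,195)),("side",(293,180))))
im=cv2.imread("pics/scene0.png")
cv2.imwrite("pics/c1.png",cv2.resize(im[110:195,190:330],None,fx=5.6,fy=5.6,interpolation=cv2.INTER_CUBIC))
im=cv2.imread("pics/side0.png")
E
```

```text
small [[433.9776539721771, -427.05352647058737, 3.0], [397.157168637813, -360.5346297399161, 3.0]]
mid [[515.4365839668379, -310.5913411421682, 3.0], [395.09058212432524, -288.1947490096011, 3.0]]
big [[452.3688289652433, -133.08924693031713, 3.0], [408.83661661935764, -44.32512088422993, 3.0], [283.35374887748856, -121.3284807915694, 3.0]]
clip [[584.9317868981842, 261.7570476609352, 4.0], [448.5613637325123, 313.5823428780104, 4.0]]
pig [[712.4797625080973, -273.92029788424725, 3.0]]
mug [[808.5430128557264, 22.25941336574772, 3.0]]
mar [[725.359432468043, 246.74259125438167, 3.0]]
base [[718.4083374715947, 47.086038478496505, 3.0], [532.0609274973127, 93.30314916259638, 3.0]]
knob [578.1  -4.3 183.8]
```

View pics/c1.png

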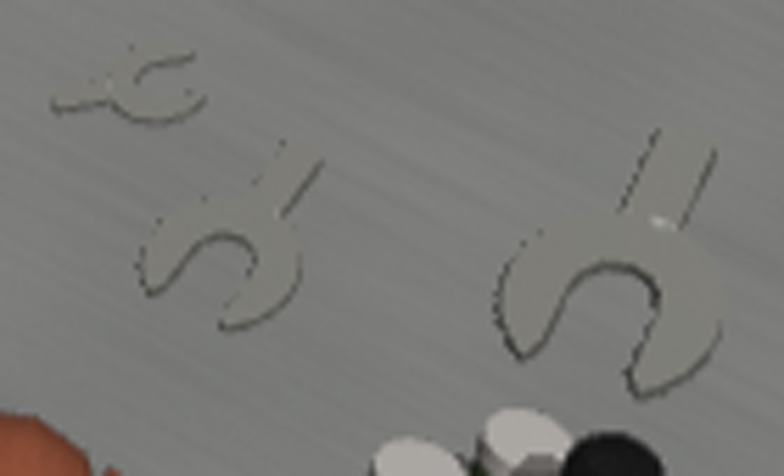

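The middle washer spans about 115 mm, with its tang at crop (305,150), which is scene (244,137). Its mouth tips are at scene (217,163) and (230,169). The others measure about 76 mm and 170 mm, so this one is the part needed. Next I move the wrist camera over it.

```bash
python3 -m inch '[[[0,0.2,0,0,0,0],[0.2,0.35,0,0,0,0],[0.35,0.45,0,0,0,0],[0.5,0.55,0,0,0,0],[0.68,0.6,0,0,0,0],[0.85,0.65,0,0,0,0],[1,0.7,0,0,0,0],[1,0.7,0,0,0,0]]]'
python3 - <<'E'
from h import *
print(move(np.array([470,-270,230]),R.from_euler("xyz",[np.pi,0,0.31]).as_matrix()))
E
```

```text
clock: 0.82
eef_pos: [432.4, -664.5, 230.1]
tcp_rot: [-3.142, -0.002, 0.318]
contact_force: [0.2, 0.4, 0.0]
opening: 1.003
grasp_force: 0.0
[ 7.9460e-01 -1.8151e+00  2.4000e-03 -0.0000e+00 -7.0000e-04  2.5000e-03]
```

```bash
python3 -m inch '[[[0.08,-0.18,0,0,0,0],[0.16,-0.36,0,0,0,0],[0.23,-0.54,0,0,0,0],[0.31,-0.72,0,0,0,0],[0.39,-0.9,0,0,0,0],[0.43,-1,0,0,0,0],[0.43,-1,0,0,0,0]]]' >/dev/null; python3 -m inch '[[[0.08,-0.18,0,0,0,0],[0.16,-0.36,0,0,0,0],[0.23,-0.54,0,0,0,0],[0.3,-0.7,0,0,0,0],[0.35,-0.8,0,0,0,0],[0.35,-0.8,0,0,0,0],[0.35,-0.8,0,0,0,0]]]'
python3 - <<'E'
from h import *
im,p=snap("wrist","w1"); print(p); np.savez("w1.npz",im=im,p=p)
E
```

```text
clock: 1.98
eef_pos: [463.8, -275.2, 231.5]
tcp_rot: [3.141, -0.0, 0.316]
contact_force: [0.4, -0.6, 0.2]
opening: 0.999
grasp_force: 0.0
(array([ 463.78392999, -275.19829622,  231.46759885]), array([ 3.14095638e+00, -7.81627737e-06,  3.15647846e-01]))
```

View pics/w1.png

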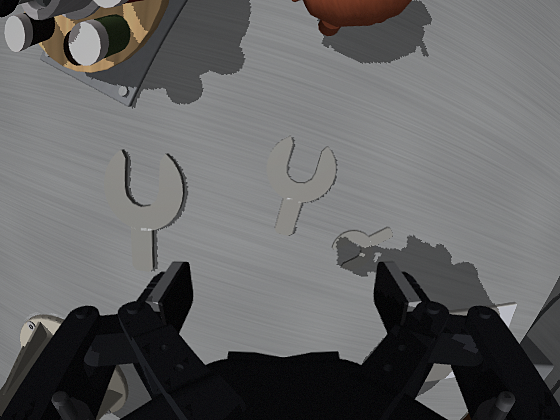

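The wrist view shows the middle washer clearly: its tang end is at (287,232) and its mouth tips at (288,138) and (331,148). I'll segment it.

Run:
```python
from h import *
d=np.load("w1.npz");im=d["im"].astype(int);p=d["p"]
print(im[200,290],im[180,330],im[190,300],im[120,250],im[215,260])
m=((im[...,0]-im[...,2])>3).astype(np.uint8); m[:,:240]=0;m[:125]=0;m[245:]=0;m[:,350:]=0
m=cv2.morphologyEx(m,cv2.MORPH_CLOSE,np.ones((3,3)))
cs,_=cv2.findContours(m,cv2.RETR_EXTERNAL,cv2.CHAIN_APPROX_NONE)
c=max(cs,key=cv2.contourArea);print(cv2.contourArea(c),cv2.boundingRect(c))
P=plane("wrist",c[:,0,:].astype(float),5,p)[:,:2]
# axis by min-area rect of tang: PCA on far points
(cx,cy),(w,h),a=cv2.minAreaRect(P.astype(np.float32));print("rect",cx,cy,w,h,a)
# tight: guess axis from rectangle long side
b=cv2.boxPoints(((cx,cy),(w,h),a));e=b[1]-b[0];f=b[2]-b[1];u=e if np.linalg.norm(e)>np.linalg.norm(f) else f;u=u/np.linalg.norm(u)
tip=plane("wrist",[(309,142)],5,p)[0,:2]
if (tip-[cx,cy])@u<0:u=-u
for it in range(3):
    v=np.array([-u[1],u[0]]);s=P@u;t=P@v;s0=s.min()
    # tang edges: s within 5..35 from end
    k=(s>s0+6)&(s<s0+36);tm=(t[k].max()+t[k].min())/2
    L=k&(t<tm);H=k&(t>tm)
    a1=np.polyfit(s[L],t[L],1);a2=np.polyfit(s[H],t[H],1);sl=(a1[0]+a2[0])/2
    u=u+sl*v;u/=np.linalg.norm(u)
v=np.array([-u[1],u[0]]);s=P@u;t=P@v
k=(s>s.min()+6)&(s<s.min()+36)
tc=(np.median(t[k&(t<tm)])+np.median(t[k&(t>tm)]))/2
print("u",u,np.degrees(np.arctan2(u[1],u[0])),"len",np.ptp(s),"wid",np.ptp(t),"tangw",np.median(t[k&(t>tm)])-np.median(t[k&(t<tm)]),"tc",tc,"tmid",(t.max()+t.min())/2)
slot=u*(s.min()+83)+v*tc;tang=u*(s.min()+20)+v*tc
print("slot",slot,"tang",tang)
# table check: base plate corner etc
print("yaw target (tool x along u)",np.arctan2(u[1],u[0]))
```

```text
[137 136 131] [139 137 133] [138 137 133] [130 132 134] [143 144 144]
2687.5 (267, 137, 69, 99)
rect 455.123046875 -292.81134033203125 114.79829406738281 79.23934936523438 3.472529888153076
u [0.99838316 0.05684248] 3.2585904792313514 len 114.8606300602105 wid 79.24173077277976 tangw 20.34041981299174 tc -317.23914647009883 tmid -318.11004960869957
slot [ 480.64655091 -290.38751587] tang [ 417.74841188 -293.96859198]
yaw target (tool x along u) 0.056873132836726986
```

```bash
python3 -m inch '[[[0.1,-0.14,-0.07,0,0,0],[0.2,-0.27,-0.15,0,0,0],[0.3,-0.4,-0.22,0,0,0],[0.4,-0.54,-0.3,0,0,0],[0.5,-0.68,-0.37,0,0,0],[0.61,-0.82,-0.44,0,0,0],[0.61,-0.82,-0.44,0,0,0],[0.61,-0.82,-0.44,0,0,0]]]'
python3 - <<'E'
from h import *
im,p=snap("wrist","w2"); np.savez("w2.npz",im=im,p=p)
E
python3 -m inch '[[[-0.1,-0.18,0,0,0,0],[-0.2,-0.36,0,0,0,0],[-0.25,-0.54,0,0,0,0],[-0.3,-0.7,0,0,0,0],[-0.3,-0.7,0,0,0,0],[-0.3,-0.7,0,0,0,0]]]'
python3 - <<'E'
from h import *
im,p=snap("wrist","w3"); np.savez("w3.npz",im=im,p=p)
a=cv2.imread("pics/w2.png")[:300];b=cv2.imread("pics/w3.png")[:300]
cv2.imwrite("pics/w23.png",np.vstack([a,b]))
E
```

```text
clock: 2.7
eef_pos: [530.3, -81.7, 320.0]
tcp_rot: [3.14, -0.001, 0.315]
contact_force: [0.1, -0.2, -0.7]
opening: 0.999
grasp_force: 0.0
clock: 3.25
eef_pos: [428.1, 32.3, 319.0]
tcp_rot: [3.141, 0.0, 0.314]
contact_force: [0.3, -0.5, -0.3]
opening: 1.0
grasp_force: 0.0
```

View pics/w23.png

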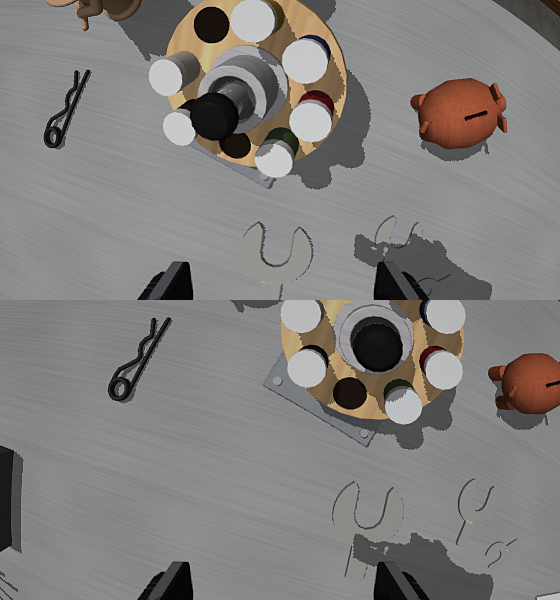

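The top half (w2) shows the knob at (215,117), the hub ring at (243,88) and the clip's coil at (53,138) with its leg tip near (88,70). The bottom half (w3) shows the knob at (378,46), base plate corners at (263,85) and (368,146), and the clip's coil at (119,91) with its tip at (168,20).

Run:
```python
from h import *
np.set_printoptions(suppress=True,precision=2)
D={k:np.load(f"{k}.npz") for k in("w2","w3")}
p2,p3=D["w2"]["p"],D["w3"]["p"]
for k,(x0,y0,x1,y1) in dict(w2=(180,85,245,150),w3=(340,15,410,85)).items():
    im=D[k]["im"]; m=(im.max(2)<45).astype(np.uint8); m2=np.zeros_like(m);m2[y0:y1,x0:x1]=m[y0:y1,x0:x1]
    m2=cv2.morphologyEx(m2,cv2.MORPH_OPEN,np.ones((7,7)))
    n,l,st,ce=cv2.connectedComponentsWithStats(m2); i=1+np.argmax(st[1:,4]); print(k,"knob",st[i],ce[i])
    c,_=cv2.findContours((l==i).astype(np.uint8),0,1); print(cv2.minEnclosingCircle(c[0]))
    globals()[k]=ce[i]
kn=tri(("wrist",w2,p2),("wrist",w3,p3)); print("knob2",kn, proj("scene",kn),proj("side",kn))
kn4=tri(("wrist",w2,p2),("wrist",w3,p3),("scene",(300,196)),("side",(293,180)));print("knob4",kn4)
c=plane("wrist",[(263,85),(368,146)],8,p3);print("corners",c,np.linalg.norm(c[1]-c[0]));e=c[0]-c[1];yaw=np.arctan2(e[1],e[0])-np.pi/2;print("yaw",np.degrees(yaw))
print("corner w2",plane("wrist",[(268,188)],8,p2))
mid=c.mean(0);x=np.array([np.cos(yaw),np.sin(yaw),0]);y=np.array([-x[1],x[0],0])
print("knob in base-edge frame x,y",(kn-mid)@x,(kn-mid)@y)
a=np.array([-np.sin(np.radians(25))*x[0],-np.sin(np.radians(25))*x[1],np.cos(np.radians(25))])
print("axis",a,"hub",kn-42*a)
# tray ellipse
im=D["w2"]["im"].astype(int); 
m=((im[...,0]-im[...,2])>40)&(im[...,0]>140); m=m.astype(np.uint8);m[:,:160]=0;m[:,350:]=0;m[200:]=0
pts=np.argwhere(m)[:,::-1];
o,d=ray("wrist",pts,p2)
# clip points
print("clip coil",plane("wrist",[(53,138)],7,p2),plane("wrist",[(119,91)],7,p3))
print("clip tip",plane("wrist",[(88,70)],4,p2),plane("wrist",[(168,20)],4,p3))
for k,(x0,y0,x1,y1) in dict(w2=(35,60,105,160),w3=(100,10,185,110)).items():
    im=D[k]["im"]; m=(im.max(2)<60).astype(np.uint8); m2=np.zeros_like(m);m2[y0:y1,x0:x1]=m[y0:y1,x0:x1]
    cs,_=cv2.findContours(m2,0,1); c=max(cs,key=cv2.contourArea)
    P=plane("wrist",c[:,0].astype(float),4,D[k]["p"])[:,:2].astype(np.float32); print(k,"cliprect",cv2.minAreaRect(P),cv2.boundingRect(c))
cv2.imwrite("pics/c4.png",np.hstack([cv2.resize(D["w3"]["im"][0:115,95:195,::-1],None,fx=4,fy=4,interpolation=2),cv2.resize(D["w2"]["im"][50:165,190:290,::-1],None,fx=4,fy=4,interpolation=2)]))
```

```text
w2 knob [ 186   93   59   57 2238] [216.46 119.89]
((215.0, 125.5), 37.32636260986328)
w3 knob [ 351   20   51   52 1985] [377.3   46.28]
((376.839599609375, 45.101531982421875), 27.079994201660156)
knob2 [580.42  -3.88 184.4 ] [[298.62 195.79]] [[292.06 179.68]]
knob4 [579.42  -3.06 184.06]
corners [[528.09  93.96   8.  ]
 [494.53 -72.98   8.  ]] 170.27497527824198
yaw -11.364995871115111
corner w2 [[493.9  -70.74   8.  ]]
knob in base-edge frame x,y 70.59030684206941 -0.4704905522062717
axis [-0.41  0.08  0.91] hub [597.83  -7.38 146.34]
clip coil [[468.95 302.2    7.  ]] [[467.11 302.92   7.  ]]
clip tip [[590.75 259.21   4.  ]] [[587.03 259.25   4.  ]]
w2 cliprect ((523.275390625, 293.32061767578125), (43.342979431152344, 149.2257080078125), 75.68745422363281) (44, 70, 46, 78)
w3 cliprect ((523.684814453125, 292.1303405761719), (41.18886947631836, 148.52027893066406), 75.27277374267578) (108, 17, 63, 85)
```

View pics/c4.png

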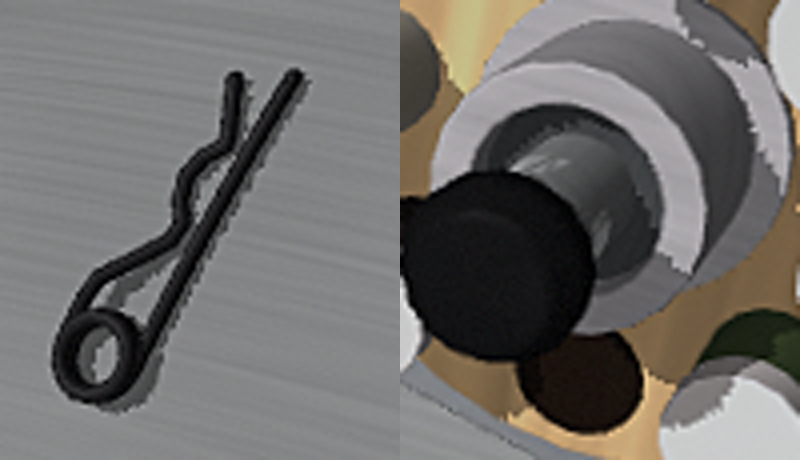

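The crop shows the clip's straight leg on the right, with its tip at w3 (169,19) and its bent leg on the left. It also shows the spindle between knob and hub, with the hub-face ring centred near w2 (232,99). Next come the leg line and a check of the hub estimate.

Run:
```python
from h import *
np.set_printoptions(suppress=True,precision=2)
D={k:np.load(f"{k}.npz") for k in("w2","w3")}
A=[]
for k,(r0,r1,x0,x1) in dict(w2=(74,122,40,100),w3=(24,78,105,185)).items():
    im=D[k]["im"].max(2);pts=[]
    for v in range(r0,r1):
        u=np.where(im[v,x0:x1]<55)[0]+x0
        if len(u)==0: continue
        g=np.split(u,np.where(np.diff(u)>1)[0]+1)[-1]
        if len(g)<9: pts.append((g.mean(),v))
    P=plane("wrist",pts,3.5,D[k]["p"])[:,:2]
    l=cv2.fitLine(P.astype(np.float32),cv2.DIST_HUBER,0,.01,.01).ravel(); d=l[:2]*np.sign(l[0]); n=np.array([-d[1],d[0]])
    # extent of dark blob along d
    m=np.zeros(im.shape,np.uint8);b=(35,60,105,160) if k=="w2" else (100,10,185,110);m[b[1]:b[3],b[0]:b[2]]=im[b[1]:b[3],b[0]:b[2]]<55
    Q=plane("wrist",np.argwhere(m)[:,::-1],4,D[k]["p"])[:,:2];s=Q@d; near=abs(Q@n-l[2:]@n)<4
    tip=s[near].max();tail=s.min()
    off=l[2:]@n; seat=d*(tip-53)+n*off
    print(k,len(pts),"dir deg",np.degrees(np.arctan2(d[1],d[0])),"len",tip-tail,"seat",seat,"head",seat-70*d+15*n,"seat from tail",d*(tail+94)+n*off)
p2,p3=D["w2"]["p"],D["w3"]["p"]
for yaw in(-11.4,):
  y=np.radians(yaw);a=np.array([-np.sin(np.radians(25))*np.cos(y),-np.sin(np.radians(25))*np.sin(y),np.cos(np.radians(25))])
  hx=np.array([np.cos(np.radians(25))*np.cos(y),np.cos(np.radians(25))*np.sin(y),np.sin(np.radians(25))]);hy=np.cross(a,hx)
  for h in (np.array([597.8,-7.4,146.3]),np.array([597.8,-7.4,150])):
    t=np.linspace(0,2*np.pi,60)[:,None]
    e=proj("wrist",h+36*(np.cos(t)*hx+np.sin(t)*hy),p2); print("hub ring crop bbox",(e.min(0)-[190,50])*4+[400,0],(e.max(0)-[190,50])*4+[400,0])
    e=proj("wrist",h+56*a+22*(np.cos(t)*hx+np.sin(t)*hy),p2); print(" knob top",(e.min(0)-[190,50])*4+[400,0],(e.max(0)-[190,50])*4+[400,0])
    e=proj("wrist",h+28*a+22*(np.cos(t)*hx+np.sin(t)*hy),p2); print(" knob bot",(e.min(0)-[190,50])*4+[400,0],(e.max(0)-[190,50])*4+[400,0])
```

```text
w2 48 dir deg -13.537864 len 148.5022422721633 seat [540.08 271.85] head [475.53 302.82] seat from tail [538.62 272.21]
w3 54 dir deg -13.432748 len 147.38710925134615 seat [539.63 271.9 ] head [475.03 302.75] seat from tail [539.25 271.99]
hub ring crop bbox [432.08  61.4 ] [711.39 336.79]
 knob top [380.35 196.48] [575.48 389.94]
 knob bot [435.52 153.55] [618.02 333.97]
hub ring crop bbox [428.3   59.07] [710.68 337.69]
 knob top [375.23 195.71] [572.74 391.75]
 knob bot [431.43 152.26] [616.05 334.94]
```

```bash
cat > g.py <<'E'
from h import *
np.set_printoptions(suppress=True,precision=4)
H=np.array([597.5,-7.4,148.]);y=np.radians(-11.4);q=np.radians(25)
a=np.array([-np.sin(q)*np.cos(y),-np.sin(q)*np.sin(y),np.cos(q)])
hx=np.array([np.cos(q)*np.cos(y),np.cos(q)*np.sin(y),np.sin(q)]);hy=np.cross(a,hx)
down=lambda yaw:R.from_euler("xyz",[np.pi,0,yaw]).as_matrix()
RW=np.c_[-hx,hy,-a]   # tool while placing washer: x downhill, z down the spindle
RC=np.c_[hy,hx,-a]    # tool while placing clip
E
python3 - <<'E'
from g import *
print(np.linalg.det(RW),np.linalg.det(RC)); print(move(np.array([417.5,-294,60]),down(.057)))
E
```

```text
1.0 1.0
[-0.5559  1.5311  1.2965  0.0002  0.      0.0816]
```

```bash
python3 -m inch '[[[-0.06,0.16,0.1,0,0,0.02],[-0.12,0.32,0.2,0,0,0.04],[-0.18,0.48,0.3,0,0,0.06],[-0.24,0.64,0.4,0,0,0.08],[-0.3,0.8,0.5,0,0,0.082],[-0.36,0.96,0.6,0,0,0.082],[-0.37,1,0.65,0,0,0.082]]]' -0.06 >/dev/null
python3 - <<'E'
from g import *
print(move(np.array([417.5,-294,60]),down(.057)))
E
```

```text
[-0.0329  0.5404  0.6345  0.0002  0.0008 -0.0016]
```

```bash
python3 -m inch '[[[-0.01,0.14,0.14,0,0,0],[-0.015,0.28,0.28,0,0,0],[-0.025,0.42,0.42,0,0,0],[-0.033,0.54,0.54,0,0,0],[-0.033,0.54,0.62,0,0,0],[-0.033,0.54,0.63,0,0,0],[-0.033,0.54,0.63,0,0,0]]]'
python3 - <<'E'
from g import *
im,p=snap("wrist","w5")
print(move(np.array([417.5,-294,1]),down(.057)),np.degrees(r.sense()["qpos"]))
# tang/body check in this closer view
u=np.array([np.cos(.057),np.sin(.057)]);v=np.array([-u[1],u[0]]);S=np.array([480.5,-290.5])
for s,t in((-83,11),(-83,-11),(33,21.5),(33,-21.5),(-20,0)): 
    q=proj("wrist",[*(S+s*u+t*v),6],p)[0]; print((s,t),q); cv2.circle(im,tuple(np.round(q).astype(int).tolist()),2,(255,0,0),1)
cv2.imwrite("pics/w5.png",im[:,:,::-1])
E
```

```text
clock: 4.47
eef_pos: [418.3, -288.9, 61.9]
tcp_rot: [-3.14, 0.003, 0.054]
contact_force: [-0.6, 0.3, 0.6]
opening: 0.472
grasp_force: 0.0
[-0.0089  0.0259  0.3102 -0.0003  0.0003 -0.0007] [-34.7394  23.4685 115.1092  -0.0004  41.5015  52.1152]
(-83, 11) [275.5284 257.8189]
(-83, -11) [308.1861 257.6633]
(33, 21.5) [256.4362  78.3888]
(33, -21.5) [328.131   78.6854]
(-20, 0) [292.3803 164.3674]
```

View pics/w5.png

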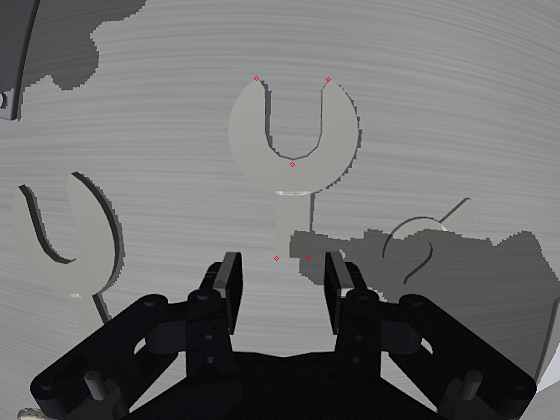

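The markers fall on the washer's mouth tips (256,78) and (328,79), on the tang end, and just inside the slot's round end. The estimate is good, so I descend and grip.

```bash
python3 -m inch '[[[-0.005,0.02,0.13,0,0,0],[-0.008,0.025,0.25,0,0,0],[-0.008,0.025,0.3,0,0,0],[-0.008,0.025,0.305,0,0,0],[-0.008,0.025,0.305,0,0,0]]]'; python3 -m inch '[[[0,0,0,0,0,0],[0,0,0,0,0,0],[0,0,0,0,0,0],[0,0,0,0,0,0],[0,0,0,0,0,0]]]' -1 90;python3 -m inch '[[[0,0,-0.05,0,0,0],[0,0,-0.25,0,0,0],[0,0,-0.45,0,0,0],[0,0,-0.65,0,0,0],[0,0,-0.85,0,0,0],[0,0,-1,0,0,0],[0,0,-1,0,0,0],[0,0,-1,0,0,0]]]'
python3 - <<'E'
from g import *
im,p=snap("wrist","w6")
for s in [0]:print(p)
T=H+75*hx+10*a   # slot point
tcp=T+63*hx-(-2)*0*a
print(tcp,move(tcp-2*a,RW))
E
```

```text
clock: 4.93
eef_pos: [418.5, -293.2, 2.9]
tcp_rot: [-3.142, 0.0, 0.057]
contact_force: [0.2, -0.4, -0.0]
opening: 0.464
grasp_force: 0.0
clock: 5.35
eef_pos: [419.3, -293.8, 4.2]
tcp_rot: [3.14, -0.002, 0.056]
contact_force: [-0.8, 1.8, 9.6]
opening: 0.191
grasp_force: 88.1
clock: 6.02
eef_pos: [419.1, -294.0, 205.1]
tcp_rot: [3.138, -0.004, 0.056]
contact_force: [-0.1, 0.8, -2.7]
opening: 0.191
grasp_force: 88.4
(array([ 419.1329, -293.992 ,  205.1159]), array([ 3.1383, -0.004 ,  0.0563]))
[715.9602 -31.2858 215.3844] [ 1.5648 -1.2228 -0.0514 -0.1986 -0.0252 -0.8986]
```

View pics/w6.png

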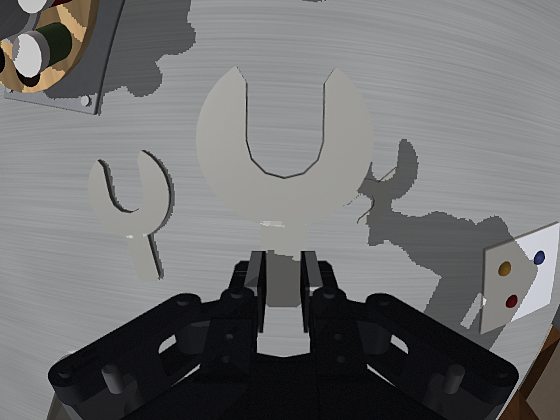

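The washer is held level. Its mouth tips are at (238,67) and (336,67), and the slot bottom is at (285,178). I'll measure its pose in the tool by PnP on undistorted rays while moving on. The tool must travel up and over, so first I raise it and turn.

```bash
cat > wp.py <<'E'
from g import *
def washer_pose(uv,obj):
    c=r.camera_info("wrist");K=c["K"];T=c["mount"]; q=(np.array(uv,float)-K[:2,2])/K[0,0];th=np.linalg.norm(q,axis=1,keepdims=True)
    n=q/th*np.tan(th)
    ok,rv,tv=cv2.solvePnP(np.array(obj,float),n,np.eye(3),None,flags=cv2.SOLVEPNP_ITERATIVE)
    Rm=T[:3,:3]@cv2.Rodrigues(rv)[0]; t=T[:3,:3]@tv.ravel()+T[:3,3]
    e=cv2.projectPoints(np.array(obj,float),rv,tv,np.eye(3),None)[0][:,0]-n
    return t,Rm,e*325
E
python3 - <<'E'
from wp import *
im=cv2.imread("pics/w6.png").astype(int)
m=(((im[...,2]-im[...,0])>3)&(im[...,2]>110)).astype(np.uint8);m[:60]=0;m[232:]=0;m[:,:190]=0;m[:,378:]=0
m=cv2.morphologyEx(m,cv2.MORPH_OPEN,np.ones((3,3)))
for v in (75,90,110,130,150,165): 
    u=np.where(m[v])[0]; g=np.split(u,np.where(np.diff(u)>2)[0]+1); print(v,[(x[0],x[-1]) for x in g if len(x)>2])
col=np.where(m[60:232,285])[0]+60;print("slot bottom",col[0])
uv=[(238,67),(336,67),(247,82),(325,82),(285,178)];obj=[(33,21.5,3),(33,-21.5,3),(26,17,3),(26,-17,3),(-17,0,3)]
t,Rm,e=washer_pose(uv,obj);print("slot in tool",t,"axes",Rm);print(e)
E
python3 -m inch '[[[0,0,-0.1,0,0,-0.039],[0,0,-0.2,0,0,-0.078],[0,0,-0.3,0,0,-0.117],[0.05,0,-0.4,0,0,-0.156],[0.1,0,-0.45,0,0,-0.195],[0.2,0,-0.5,0,0,-0.234],[0.3,0,-0.5,0,0,-0.273],[0.4,0,-0.5,0,0,-0.312]]]'
```

```text
75 [(np.int64(224), np.int64(240)), (np.int64(330), np.int64(337))]
90 [(np.int64(211), np.int64(213)), (np.int64(217), np.int64(235)), (np.int64(238), np.int64(245)), (np.int64(325), np.int64(338)), (np.int64(353), np.int64(357))]
110 [(np.int64(201), np.int64(208)), (np.int64(213), np.int64(237)), (np.int64(240), np.int64(245)), (np.int64(325), np.int64(337)), (np.int64(355), np.int64(364))]
130 [(np.int64(197), np.int64(242)), (np.int64(324), np.int64(339)), (np.int64(342), np.int64(345)), (np.int64(348), np.int64(351)), (np.int64(356), np.int64(365))]
150 [(np.int64(197), np.int64(223)), (np.int64(226), np.int64(243)), (np.int64(322), np.int64(334)), (np.int64(340), np.int64(342)), (np.int64(346), np.int64(348)), (np.int64(352), np.int64(372))]
165 [(np.int64(201), np.int64(211)), (np.int64(214), np.int64(239)), (np.int64(244), np.int64(254)), (np.int64(313), np.int64(323)), (np.int64(331), np.int64(344)), (np.int64(349), np.int64(366))]
slot bottom 185
slot in tool [61.536   0.6439  3.8667] axes [[ 0.9998  0.0088  0.0202]
 [ 0.0107 -0.9957 -0.0922]
 [ 0.0193  0.0924 -0.9955]]
[[-0.3513  0.0434]
 [-0.2359 -0.1361]
 [ 0.474  -0.0363]
 [ 0.2498  0.1175]
 [-0.1384  0.0149]]
clock: 6.73
eef_pos: [498.3, -288.5, 301.0]
tcp_rot: [-3.139, 0.0, 1.042]
contact_force: [-0.1, -0.2, -1.8]
opening: 0.194
grasp_force: 88.4
```

```bash
cat >> g.py <<'E'
def tW(x,z,yy=0): # TCP pos so that the slot lies at hub frame (x,yy,z); slot in tool = (61.7,.5,2)
    return H+x*hx+yy*hy+z*a-RW@np.array([61.7,.5,2.])
E
python3 - <<'E'
from g import *
print(tW(75,80),move(tW(75,80),RW))
E
```

```text
[684.8782 -25.5286 280.0892] [ 1.6058  0.1425  0.1043 -0.1322 -0.0947 -0.5939]
```

```bash
python3 -m inch '[[[0.12,0.01,0,-0.008,-0.006,-0.038],[0.24,0.02,0,-0.016,-0.012,-0.076],[0.36,0.03,0,-0.025,-0.018,-0.114],[0.48,0.04,0,-0.033,-0.024,-0.152],[0.6,0.05,0,-0.042,-0.03,-0.19],[0.72,0.06,0,-0.05,-0.036,-0.228],[0.84,0.07,0,-0.058,-0.042,-0.266],[0.96,0.08,0,-0.066,-0.047,-0.3]]]'
python3 - <<'E'
from g import *
print(move(tW(75,80),RW))
E
```

```text
clock: 7.4
eef_pos: [609.1, -130.3, 299.8]
tcp_rot: [3.031, 0.217, 1.978]
contact_force: [0.6, 0.0, -1.9]
opening: 0.196
grasp_force: 88.5
[ 0.3442  0.5494  0.0863 -0.0659 -0.0481 -0.2936]
```

```bash
python3 -m inch '[[[0.04,0.07,0,-0.008,-0.006,-0.037],[0.09,0.14,0,-0.016,-0.012,-0.074],[0.13,0.21,0,-0.025,-0.018,-0.11],[0.17,0.28,0,-0.033,-0.024,-0.147],[0.21,0.35,0,-0.041,-0.03,-0.184],[0.26,0.41,0,-0.05,-0.036,-0.22],[0.3,0.48,0,-0.058,-0.042,-0.257],[0.344,0.55,0.04,-0.066,-0.048,-0.293]]]'; python3 -m inch '[[[0,0,0,0,0,0],[0,0,0,0,0,0]]]' >/dev/null
python3 - <<'E'
from g import *
print(move(tW(75,80),RW),move(tW(75,10),RW),r.sense()["qpos"])
E
```

```text
clock: 8.07
eef_pos: [684.2, -25.1, 290.7]
tcp_rot: [3.141, 0.439, 2.94]
contact_force: [0.1, 0.2, -2.0]
opening: 0.192
grasp_force: 88.7
[ 0.011   0.0036  0.0441 -0.0007 -0.0006 -0.0032] [ 0.0104  0.0044  0.3941 -0.0007 -0.0006 -0.0032] [ 0.0035  0.1985  1.7832 -0.1295  0.7379 -1.2806]
```

Now I go down to slide height, slot 75 mm uphill and 10 mm above the hub, and look before sliding.

```bash
python3 -m inch '[[[0.01,0.004,0.12,0,0,-0.003],[0.01,0.004,0.25,0,0,-0.003],[0.01,0.004,0.36,0,0,-0.003],[0.01,0.004,0.39,0,0,-0.003],[0.01,0.004,0.39,0,0,-0.003],[0.01,0.004,0.39,0,0,-0.003]]]'
python3 - <<'E'
from g import *
im,p=snap("wrist","w7"); np.savez("w7.npz",im=im,p=p)
print(move(tW(75,10),RW),move(tW(0,10),RW))
Q=[H+14*a+15*hy,H+14*a-15*hy,H+28*a+15*hy,H+28*a-15*hy,H+36*hy,H-36*hy,H+36*hx]
print(proj("wrist",Q,p))
s,_=snap("scene");d,_=snap("side")
a1=cv2.resize(s[150:270,230:350],(400,400),interpolation=2);b1=cv2.resize(d[120:270,210:360],(400,400),interpolation=2)
cv2.imwrite("pics/w7m.png",np.hstack([im[:,:,::-1][:400,:400],b1[:,:,::-1]]) if 0 else np.vstack([im[:320,:,::-1],np.hstack([a1[:,:,::-1],b1[:,:,::-1]])[:280:,:][:, :560]]))
E
```

```text
clock: 8.73
eef_pos: [715.2, -32.0, 220.6]
tcp_rot: [-3.14, 0.439, 2.942]
contact_force: [-0.0, 0.6, -2.1]
opening: 0.187
grasp_force: 88.6
[ 0.0186  0.0007  0.0185 -0.0005  0.0013 -0.0001] [ 0.3936  0.0006  0.017  -0.0005  0.0013 -0.0001]
[[316.6504 -27.0953]
 [249.3399 -27.0035]
 [319.8667 -40.1043]
 [246.0092 -39.9955]
 [356.2465 -13.1993]
 [209.8743 -13.0157]
 [283.1088  51.184 ]]
```

View pics/w7m.png

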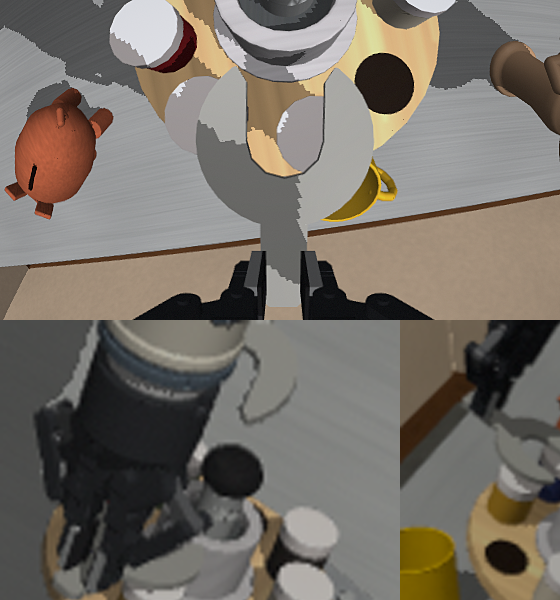

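Washer slot centre (285) lines up with the hub's centre (about 286), with the mouth at row 67 just ahead of the hub rim. Now I slide it in.

```bash
python3 -m inch '[[[0.06,0,0.01,0,0,0],[0.12,0,0.01,0,0,0],[0.17,0,0.012,0,0,0],[0.21,0,0.012,0,0,0],[0.24,0,0.012,0,0,0],[0.24,0,0.012,0,0,0]]]';python3 -m inch '[[[0.03,0,0,0,0,0],[0.06,0,0,0,0,0],[0.09,0,0,0,0,0],[0.11,0,0,0,0,0],[0.11,0,0,0,0,0]]]'
python3 - <<'E'
from g import *
print(move(tW(0,3),RW),RW.T@r.sense()["contact_force"])
E
```

```text
clock: 9.38
eef_pos: [672.7, -23.0, 197.7]
tcp_rot: [-3.14, 0.439, 2.944]
contact_force: [-0.2, 1.2, -2.0]
opening: 0.193
grasp_force: 88.6
clock: 9.8
eef_pos: [653.3, -19.2, 187.8]
tcp_rot: [-3.14, 0.438, 2.944]
contact_force: [0.4, 0.5, -2.4]
opening: 0.19
grasp_force: 88.6
[ 0.0339  0.0004  0.0348 -0.0005  0.0006  0.0003] [0.7948 0.5622 2.3301]
```

```bash
python3 -m inch '[[[0.015,0,0,0,0,0],[0.03,0,0,0,0,0],[0.035,0,0,0,0,0],[0.035,0,0,0,0,0]]]'
python3 - <<'E'
from g import *
print(move(tW(0,3),RW),RW.T@r.sense()["contact_force"])
E
python3 -m inch '[[[0.008,0,0,0,0,0],[0.015,0,0,0,0,0],[0.015,0,0,0,0,0]]]'
python3 - <<'E'
from g import *
print(move(tW(0,3),RW),RW.T@r.sense()["contact_force"])
E
```

```text
clock: 10.13
eef_pos: [648.0, -18.1, 185.4]
tcp_rot: [-3.14, 0.439, 2.944]
contact_force: [-0.1, -0.1, -2.4]
opening: 0.197
grasp_force: 88.6
[ 0.0046 -0.      0.0356 -0.0004  0.001   0.0003] [ 1.059  -0.1389  2.1168]
clock: 10.38
eef_pos: [645.7, -17.6, 184.5]
tcp_rot: [-3.14, 0.44, 2.944]
contact_force: [1.1, 1.2, -1.8]
opening: 0.193
grasp_force: 88.6
[-0.0081 -0.0003  0.0362 -0.0003  0.0013  0.0003] [0.0049 1.3605 2.0197]
```

```bash
for i in 1 ; do python3 -m inch '[[[0.008,0,0,0,0,0],[0.008,0,0,0,0,0],[0.008,0,0,0,0,0]]]'; done
python3 - <<'E'
from g import *
print(move(tW(0,3),RW),RW.T@r.sense()["contact_force"])
E
python3 -m inch '[[[0.008,0,0,0,0,0],[0.008,0,0,0,0,0],[0.008,0,0,0,0,0]]]'
python3 - <<'E'
from g import *
print(move(tW(0,3),RW),RW.T@r.sense()["contact_force"])
E
```

```text
clock: 10.63
eef_pos: [645.3, -17.3, 184.6]
tcp_rot: [-3.14, 0.442, 2.944]
contact_force: [5.0, -1.6, 0.0]
opening: 0.194
grasp_force: 88.5
[-0.0096 -0.001   0.0379 -0.0002  0.0019  0.0003] [-4.7378 -0.5931  2.1802]
clock: 10.88
eef_pos: [645.1, -17.1, 184.9]
tcp_rot: [-3.141, 0.445, 2.944]
contact_force: [6.8, -3.2, 1.3]
opening: 0.193
grasp_force: 88.4
[-0.0101 -0.0018  0.0397 -0.0001  0.0027  0.0003] [-7.1795 -1.7418  1.9103]
```

```bash
python3 -m inch '[[[-0.018,0,0.005,0,0,0],[-0.018,0,0.015,0,0,0],[-0.018,0,0.025,0,0,0],[-0.018,0,0.03,0,0,0],[-0.018,0,0.03,0,0,0]]]'
python3 - <<'E'
from g import *
print(move(tW(0,3),RW),RW.T@r.sense()["contact_force"])
E
python3 -m inch '[[[0,0,0.01,0,0,0],[0,0,0.01,0,0,0],[0,0,0.01,0,0,0]]]'
python3 - <<'E'
from g import *
print(move(tW(0,3),RW),RW.T@r.sense()["contact_force"])
E
```

```text
clock: 11.3
eef_pos: [648.3, -18.0, 178.6]
tcp_rot: [-3.14, 0.439, 2.944]
contact_force: [1.0, -0.1, -0.3]
opening: 0.193
grasp_force: 89.2
[-0.0086 -0.0007  0.0041 -0.0004  0.0009  0.0003] [-0.7863  0.1437  0.7097]
clock: 11.55
eef_pos: [649.1, -18.2, 177.2]
tcp_rot: [-3.14, 0.439, 2.944]
contact_force: [-1.0, 0.6, 3.1]
opening: 0.191
grasp_force: 90.1
[-0.008  -0.0005 -0.0039 -0.0004  0.001   0.0003] [-0.359   0.439  -3.2824]
```

```bash
python3 -m inch '[[[0,0,0.01,0,0,0],[0,0,0.01,0,0,0]]]'; python3 -m inch '[[[0,0,0,0,0,0],[0,0,0,0,0,0],[0,0,-0.01,0,0,0],[0,0,-0.01,0,0,0]]]' -0.2; python3 -m inch '[[[0,0,-0.1,0,0,0],[0,0,-0.25,0,0,0],[0,0,-0.45,0,0,0],[0,0,-0.6,0,0,0],[0,0,-0.6,0,0,0],[0,0,-0.6,0,0,0]]]'
python3 - <<'E'
from g import *
im,p=snap("wrist","w8"); np.savez("w8.npz",im=im,p=p)
# predicted washer outline/points when home: slot at H+3a, top plane +6
X=lambda s,t:H+s*(-hx)+t*hy+6*a
print(proj("wrist",[X(-83,11),X(-83,-11),X(33,21.5),X(33,-21.5),X(0,40),X(0,-40)],p))
m=im.astype(int); 
for v in (120,160,200,240): print(v,m[v,200:360:10].sum(1))
E
```

```text
clock: 11.72
eef_pos: [650.0, -18.4, 175.8]
tcp_rot: [-3.14, 0.44, 2.943]
contact_force: [-5.0, 2.2, 8.9]
opening: 0.193
grasp_force: 90.6
clock: 12.05
eef_pos: [649.0, -18.3, 177.2]
tcp_rot: [-3.14, 0.439, 2.944]
contact_force: [-0.3, 0.2, -0.0]
opening: 0.399
grasp_force: 0.0
clock: 12.55
eef_pos: [599.7, -7.9, 288.1]
tcp_rot: [-3.141, 0.444, 2.943]
contact_force: [0.3, 0.8, -0.7]
opening: 0.401
grasp_force: 0.0
[[295.0638 225.7583]
 [269.4053 225.7422]
 [309.4304  86.9463]
 [255.0672  86.9501]
 [331.981  128.2078]
 [232.5178 128.1938]]
120 [358 454 331 350 316 315  42  82  89  81  78  56 502 504 614 198]
160 [680 680 375 339 356 512 499 512  37 157 499 501 569 400  85  91]
200 [472 482 682 683 683 683 549 453 497 499 683 683 417 568 582 585]
240 [483 484 479 477 487 471 474 486 481 488 378 244 244 246 429 487]
```

Run:
```python
from g import *
d=np.load("w8.npz");im=d["im"].astype(int);p=d["p"]
for v in (190,205,215): print(v,[int(x) for x in im[v,255:310:2].sum(1)],[int(x) for x in (im[v,255:310:2,0]-im[v,255:310:2,2])])
print([int(x) for x in im[205:240,282].sum(1)],[int(x) for x in im[205:240,276].sum(1)])
print("edge y shift test",proj("wrist",[H-(-51)*hx+6*a+t*hy for t in(11,-11)],p),proj("wrist",[H+s*hx+6*a for s in(79,81,83,85,87)],p)[:,1])
```

```text
190 [240, 83, 52, 355, 341, 341, 330, 375, 504, 495, 498, 493, 490, 496, 498, 497, 496, 496, 497, 497, 523, 257, 282, 275, 272, 272, 240, 136] [7, -10, -32, 62, 58, 59, 58, 42, 1, 5, 4, 5, 5, 5, 6, 5, 5, 5, 6, 4, 3, 2, 2, 1, 2, 1, 9, 50]
205 [687, 578, 533, 533, 541, 547, 547, 537, 494, 493, 495, 494, 498, 496, 500, 495, 498, 495, 499, 495, 513, 692, 683, 683, 683, 683, 683, 681] [-8, -14, 90, 91, 88, 89, 90, 74, -1, 4, 5, 5, 5, 5, 6, 5, 5, 5, 4, 5, 3, -7, -7, -7, -7, -7, -7, -7]
215 [555, 561, 566, 552, 534, 539, 542, 542, 490, 492, 497, 494, 493, 498, 495, 496, 495, 495, 495, 494, 552, 689, 681, 684, 683, 682, 683, 682] [89, 83, 83, 88, 90, 89, 90, 74, -1, 4, 5, 6, 5, 5, 5, 4, 5, 4, 3, 5, 0, -7, -7, -7, -7, -6, -7, -6]
[495, 497, 495, 498, 493, 493, 495, 498, 495, 498, 496, 495, 497, 495, 495, 497, 496, 497, 478, 597, 689, 664, 583, 484, 476, 467, 467, 468, 454, 465, 474, 458, 466, 486, 483] [496, 495, 497, 495, 497, 496, 495, 496, 495, 494, 496, 498, 497, 498, 495, 500, 498, 496, 491, 512, 532, 537, 513, 471, 480, 475, 469, 471, 463, 450, 471, 467, 462, 474, 485]
edge y shift test [[295.5009 189.4266]
 [268.9571 189.4146]] [221.3544 223.5621 225.7591 227.9454 230.1208]
```

The tang sits at columns 270–295 with its end at row 223.5. That means the washer is straight and home, resting about 2 mm downhill against the spindle. Next is the clip.

Run:
```python
from g import *
print(move(np.array([540,140,280]),down(1.95)))
```

```text
[ 0.4077  0.6673 -0.1585  0.0693  0.1287  0.3108]
```

```bash
python3 -m inch '[[[0,0,-0.1,0.008,0.014,0.035],[0.05,0.08,-0.15,0.016,0.029,0.07],[0.1,0.17,-0.16,0.024,0.044,0.106],[0.16,0.27,-0.16,0.032,0.058,0.141],[0.22,0.37,-0.16,0.04,0.073,0.176],[0.28,0.47,-0.16,0.048,0.087,0.211],[0.34,0.57,-0.16,0.055,0.102,0.246],[0.4,0.66,-0.16,0.063,0.117,0.282]]]' 0.4
python3 - <<'E'
from g import *
print(move(np.array([478,300,200]),down(.95)))
E
```

```text
clock: 13.27
eef_pos: [540.4, 139.6, 278.3]
tcp_rot: [3.129, 0.035, 2.036]
contact_force: [0.7, 0.5, 0.1]
opening: 0.701
grasp_force: 0.0
[0.8698 0.0761 0.3626 0.0096 0.0078 0.3456]
```

```bash
python3 -m inch '[[[0.11,0.01,0.04,0.001,0.001,0.038],[0.22,0.02,0.09,0.002,0.002,0.076],[0.33,0.03,0.14,0.003,0.003,0.114],[0.44,0.04,0.18,0.004,0.004,0.152],[0.55,0.05,0.23,0.005,0.005,0.19],[0.66,0.06,0.27,0.006,0.006,0.228],[0.76,0.07,0.32,0.008,0.007,0.266],[0.87,0.076,0.36,0.009,0.008,0.304]]]' >/dev/null
python3 - <<'E'
from g import *
print(move(np.array([475.2,302.8,120]),down(-.236)))
E
```

```text
[ 0.014  -0.0202  0.3976  0.0013 -0.0002  0.4187]
```

```bash
python3 -m inch '[[[0.001,-0.002,0.05,0,0,0.039],[0.003,-0.004,0.1,0,0,0.078],[0.005,-0.006,0.15,0,0,0.117],[0.007,-0.01,0.2,0,0,0.156],[0.009,-0.012,0.25,0,0,0.195],[0.01,-0.014,0.28,0,0,0.234],[0.012,-0.016,0.28,0,0,0.273],[0.014,-0.02,0.28,0.001,0,0.312]]]' >/dev/null; python3 -m inch '[[[0,0,0,0,0,0.038],[0,0,0,0,0,0.076],[0,0,0,0,0,0.106],[0,0,0,0,0,0.106],[0,0,0,0,0,0.106]]]'
python3 - <<'E'
from g import *
im,p=snap("wrist","w9"); np.savez("w9.npz",im=im,p=p)
m=(im.max(2)<60).astype(np.uint8);m[235:]=0
n,l,st,ce=cv2.connectedComponentsWithStats(m)
for i in range(1,n):
    if st[i,4]>100: print(st[i],ce[i])
d=np.array([np.cos(-.2356),np.sin(-.2356)]);nn=np.array([-d[1],d[0]]);S=np.array([539.8,271.9])
for s,t,z in((53,0,4),(0,0,4),(43,22,4),(-94,15,7),(-60,0,4)):print((s,t),proj("wrist",[*(S+s*d+t*nn),z],p))
print(move(np.array([475.2,302.8,5]),down(-.236)),r.sense()["qpos"][5])
E
```

```text
clock: 15.02
eef_pos: [475.7, 302.2, 144.8]
tcp_rot: [3.142, -0.001, -0.225]
contact_force: [0.2, 0.9, -1.0]
opening: 0.704
grasp_force: 0.0
[474   0   7 102 147] [477.3401  49.1156]
[525   0  35  17 258] [543.9186   6.2209]
[538  28  22  49 797] [550.4354  50.9498]
[514  40  41  52 156] [529.3269  63.5128]
[ 263   58   44  166 2911] [288.1264 151.2116]
(53, 0) [[302.2363  58.4111]]
(0, 0) [[301.4321 118.5802]]
(43, 22) [[276.3592  69.1938]]
(-94, 15) [[282.8672 223.1377]]
(-60, 0) [[300.063  186.1743]]
[-0.0045 -0.0018  0.7004 -0.0001 -0.0005  0.0037] 2.3597031882716477
```

The clip lies exactly where predicted, with tip row 58 and coil end row 223. I descend and grip the head.

```bash
python3 -m inch '[[[-0.003,-0.002,0.18,0,0,0.004],[-0.004,-0.002,0.36,0,0,0.004],[-0.004,-0.002,0.52,0,0,0.004],[-0.004,-0.002,0.64,0,0,0.004],[-0.004,-0.002,0.69,0,0,0.004],[-0.004,-0.002,0.695,0,0,0.004],[-0.004,-0.002,0.695,0,0,0.004]]]'; python3 -m inch '[[[0,0,0,0,0,0],[0,0,0,0,0,0],[0,0,0,0,0,0],[0,0,0,0,0,0],[0,0,0,0,0,0],[0,0,0,0,0,0]]]' -1 90;python3 -m inch '[[[0,0,-0.05,0,0,0],[0,0,-0.25,0,0,0],[0,0,-0.45,0,0,0],[0,0,-0.65,0,0,0],[0,0,-0.85,0,0,0],[0,0,-1,0,0,0],[0,0,-1,0,0,0],[0,0,-1,0,0,0]]]'
python3 - <<'E'
from g import *
im,p=snap("wrist","w10"); np.savez("w10.npz",im=im,p=p)
m=(im.max(2)<60).astype(np.uint8)
for v in range(20,240,10):
    u=np.where(m[v,200:360])[0]+200; g=np.split(u,np.where(np.diff(u)>1)[0]+1); print(v,[(int(x[0]),int(x[-1])) for x in g if len(x)>1])
print("expected if clip seat in tool (70,15,1.5):")
s=r.sense();W=R.from_euler("xyz",p[1]).as_matrix()
for x in(0,15,30,53): print(x,proj("wrist",p[0]+W@[70+x,15,1.5],p),proj("wrist",p[0]+W@[70+x,15,4],p))
print(move(H+14*a+70*(-hy)+60*a,RC))
E
```

```text
clock: 15.65
eef_pos: [475.9, 303.4, 7.3]
tcp_rot: [-3.14, -0.002, -0.239]
contact_force: [-0.3, 0.7, 1.0]
opening: 0.7
grasp_force: 0.0
clock: 16.15
eef_pos: [477.2, 304.4, 9.9]
tcp_rot: [-3.137, -0.005, -0.24]
contact_force: [-2.3, -0.5, 12.7]
opening: 0.37
grasp_force: 88.3
clock: 16.82
eef_pos: [476.3, 303.8, 210.5]
tcp_rot: [-3.136, -0.007, -0.24]
contact_force: [-0.3, 1.1, -2.5]
opening: 0.371
grasp_force: 89.7
20 [(317, 330)]
30 [(317, 330)]
40 [(270, 274), (279, 286), (316, 321), (323, 330)]
50 [(275, 280), (284, 291), (316, 320), (323, 330)]
60 [(280, 285), (289, 296), (316, 320), (323, 329)]
70 [(285, 290), (294, 301), (316, 320), (323, 330)]
80 [(290, 294), (298, 305), (316, 319), (323, 329)]
90 [(289, 306), (315, 319), (322, 329)]
100 [(280, 298), (315, 319), (322, 328)]
110 [(277, 281), (284, 292), (315, 318), (322, 328)]
120 [(274, 278), (281, 288), (314, 318), (321, 328)]
130 [(276, 279), (282, 289), (314, 317), (321, 327)]
140 [(278, 282), (284, 292), (313, 317), (320, 327)]
150 [(283, 300), (313, 317), (320, 326)]
160 [(291, 295), (297, 304), (312, 316), (319, 326)]
170 [(289, 292), (295, 302), (312, 316), (318, 326)]
180 [(283, 299), (312, 315), (317, 325)]
190 [(276, 293), (311, 315), (317, 324)]
200 [(269, 285), (311, 324)]
210 [(261, 278), (310, 323)]
220 [(254, 270), (310, 322)]
230 [(250, 263), (309, 322)]
expected if clip seat in tool (70,15,1.5):
0 [[318.6837 120.9462]] [[318.0796 120.826 ]]
15 [[318.9588  87.2786]] [[318.3467  87.7263]]
30 [[318.9801  54.1798]] [[318.3725  55.1675]]
53 [[318.5502   5.9559]] [[317.971    7.6533]]
[ 0.8214  1.7186 -0.0353 -0.107   0.11   -0.5046]
```

```bash
cat > cl.py <<'E'
from g import *
def leg(npz,zt,rows,xr=(306,345),thr=75):
    """leg centre points in the tool frame on plane z=zt"""
    d=np.load(npz);im=d["im"].max(2);pts=[];w=[]
    for v in rows:
        u=np.where(im[v,xr[0]:xr[1]]<thr)[0]+xr[0]
        if len(u)>4: pts.append(((u[0]+u[-1])/2,v));w.append(u[-1]-u[0]+1)
    c=r.camera_info("wrist");K=c["K"];T=c["mount"];q=(np.array(pts)-K[:2,2])/K[0,0];th=np.linalg.norm(q,axis=1,keepdims=True)
    D=np.c_[q*np.sin(th)/th,np.cos(th)]@T[:3,:3].T;o=T[:3,3]
    return o+D*((zt-o[2])/D[:,2])[:,None],w
E
python3 - <<'E'
from cl import *
im=np.load("w10.npz")["im"]
print("tip rows",[(v,int(im[v,318:330].max(1).min()), [int(x) for x in im[v,312:336:3].max(1)]) for v in range(0,22,3)])
for z in(4,6.4):
    P,w=leg("w10.npz",z,range(22,235,12)); k=np.polyfit(P[:,0],P[:,1],1); print(z,k,"y at x=0:",np.polyval(k,70),"deg",np.degrees(np.arctan(k[0])),w);print(P[:,:2].round(1).tolist())
E
```

```text
tip rows [(0, 82, [157, 75, 82, 88, 91, 90, 90, 91]), (3, 71, [159, 160, 161, 173, 83, 91, 93, 94]), (6, 74, [163, 167, 161, 156, 158, 115, 106, 87]), (9, 158, [161, 160, 158, 159, 162, 164, 164, 163]), (12, 159, [164, 162, 161, 172, 176, 167, 158, 156]), (15, 20, [160, 158, 109, 33, 38, 25, 160, 155]), (18, 26, [157, 162, 30, 53, 53, 38, 25, 157]), (21, 29, [160, 170, 36, 52, 53, 39, 12, 163])]
4 [ 0.0261 14.4731] y at x=0: 16.30097490790754 deg 1.495761441874707 [np.int64(15), np.int64(14), np.int64(15), np.int64(15), np.int64(15), np.int64(15), np.int64(15), np.int64(14), np.int64(15), np.int64(14), np.int64(15), np.int64(14), np.int64(15), np.int64(14), np.int64(14), np.int64(13), np.int64(14), np.int64(13)]
[[116.0, 17.6], [110.1, 17.4], [104.4, 17.1], [98.8, 17.1], [93.2, 17.1], [87.7, 16.6], [82.2, 16.7], [76.7, 16.5], [71.3, 16.3], [65.9, 16.1], [60.4, 16.0], [54.9, 15.9], [49.4, 15.8], [43.8, 15.7], [38.1, 15.3], [32.3, 15.3], [26.4, 15.2], [20.3, 15.2]]
6.4 [ 0.0261 14.7529] y at x=0: 16.580779866392763 deg 1.4957614418747123 [np.int64(15), np.int64(14), np.int64(15), np.int64(15), np.int64(15), np.int64(15), np.int64(15), np.int64(14), np.int64(15), np.int64(14), np.int64(15), np.int64(14), np.int64(15), np.int64(14), np.int64(14), np.int64(13), np.int64(14), np.int64(13)]
[[116.7, 17.9], [110.7, 17.6], [104.9, 17.4], [99.2, 17.4], [93.5, 17.4], [87.9, 16.9], [82.3, 16.9], [76.8, 16.7], [71.3, 16.6], [65.8, 16.4], [60.2, 16.3], [54.6, 16.2], [49.0, 16.0], [43.3, 15.9], [37.5, 15.6], [31.6, 15.5], [25.6, 15.5], [19.5, 15.4]]
```

Clip leg in the tool frame: seat at (67.4, 16.5, about 6.4), yawed 1.5°. I plan the carry to the −y side of the spindle.

```bash
cat >> g.py <<'E'
psi=np.radians(1.5);RCp=RC@R.from_euler("z",-psi).as_matrix();CT=np.array([67.4,16.5,6.4])
def tC(yy,z=14.,x=0.): return H+x*hx+yy*hy+z*a-RCp@CT
E
python3 - <<'E'
from g import *
print(tC(-115,80),move(tC(-115,80),RCp),tC(-115))
E
```

```text
[ 512.4861 -176.7462  220.0798] [ 0.7519  2.2859 -0.0625 -0.1088  0.109  -0.5127] [ 539.8286 -182.2594  160.2635]
```

```bash
python3 -m inch '[[[0.03,0.06,-0.12,-0.008,0.008,-0.036],[0.07,0.18,-0.22,-0.015,0.015,-0.072],[0.11,0.32,-0.32,-0.023,0.023,-0.108],[0.16,0.46,-0.36,-0.03,0.03,-0.144],[0.21,0.6,-0.36,-0.038,0.038,-0.18],[0.26,0.74,-0.36,-0.046,0.046,-0.216],[0.31,0.88,-0.36,-0.053,0.053,-0.252],[0.36,1,-0.36,-0.061,0.061,-0.288]]]'
python3 - <<'E'
from g import *
print(move(tC(-115,80),RCp),move(tC(-115,130),RCp))
E
```

```text
clock: 17.53
eef_pos: [496.0, 89.9, 277.3]
tcp_rot: [2.892, -0.083, 0.686]
contact_force: [-0.3, -0.2, -1.2]
opening: 0.369
grasp_force: 89.9
[-0.8023  0.995   0.4815 -0.0486  0.049  -0.2224] [-0.8502  0.973   0.2371 -0.0486  0.049  -0.2224]
```

```bash
python3 -m inch '[[[-0.11,0.12,0.03,-0.007,0.007,-0.032],[-0.22,0.25,0.06,-0.014,0.014,-0.064],[-0.33,0.37,0.09,-0.021,0.021,-0.096],[-0.44,0.5,0.12,-0.028,0.028,-0.128],[-0.55,0.63,0.15,-0.035,0.035,-0.16],[-0.66,0.75,0.18,-0.042,0.042,-0.19],[-0.76,0.87,0.21,-0.048,0.049,-0.222],[-0.85,0.97,0.237,-0.048,0.049,-0.222]]]';python3 -m inch '[[[0,0,0,0,0,0],[0,0,0,0,0,0]]]' >/dev/null
python3 - <<'E'
from g import *
print(move(tC(-115,14),RCp),move(tC(-115,130),RCp))
E
```

```text
clock: 18.2
eef_pos: [491.0, -134.5, 265.8]
tcp_rot: [2.72, -0.005, 1.352]
contact_force: [0.4, 0.3, -1.5]
opening: 0.367
grasp_force: 89.9
[-0.1802  0.0513  0.5993 -0.005   0.0017 -0.017 ] [-0.1835  0.0422  0.0193 -0.005   0.0017 -0.017 ]
```

```bash
python3 -m inch '[[[-0.09,0.025,0.03,-0.003,0.001,-0.01],[-0.18,0.05,0.12,-0.005,0.002,-0.017],[-0.18,0.05,0.28,-0.005,0.002,-0.017],[-0.18,0.05,0.42,-0.005,0.002,-0.017],[-0.18,0.05,0.54,-0.005,0.002,-0.017],[-0.18,0.05,0.59,-0.005,0.002,-0.017],[-0.18,0.05,0.595,-0.005,0.002,-0.017],[-0.18,0.05,0.595,-0.005,0.002,-0.017]]]'
python3 - <<'E'
from g import *
im,p=snap("wrist","w11"); np.savez("w11.npz",im=im,p=p)
print(move(tC(-115,14),RCp),move(tC(-80,14),RCp))
print("pred hub edge -36hy",proj("wrist",[H-36*hy,H-22*hy+56*a,H-22*hy+28*a,H+28*a-22*hx,H+28*a+22*hx,H+6*a-40*hy,H-15*hy+14*a,H-36*hy*.7-36*.7*hx,H-36*hy*.7+36*.7*hx],p))
E
```

```text
clock: 19.03
eef_pos: [541.2, -179.8, 162.5]
tcp_rot: [2.704, 0.01, 1.401]
contact_force: [-0.5, 0.0, -0.6]
opening: 0.368
grasp_force: 89.9
[-0.0114 -0.0129  0.0122  0.0011 -0.0008  0.0014] [ 0.1635 -0.0075  0.0127  0.0011 -0.0008  0.0014]
pred hub edge -36hy [[ 316.9612  -15.6995]
 [ 331.7708  -97.7973]
 [ 323.39    -63.694 ]
 [ 275.2746 -101.0061]
 [ 369.8485  -92.86  ]
 [ 318.0569  -13.1844]
 [ 320.1577  -61.278 ]
 [ 268.3706  -35.0908]
 [ 364.7646  -28.1792]]
```

```bash
python3 -m inch '[[[0.05,-0.008,0.012,0.001,-0.001,0.001],[0.1,-0.008,0.012,0.001,-0.001,0.001],[0.15,-0.008,0.012,0.001,-0.001,0.001],[0.185,-0.008,0.012,0.001,-0.001,0.001],[0.195,-0.008,0.012,0.001,-0.001,0.001],[0.195,-0.008,0.012,0.001,-0.001,0.001],[0.195,-0.008,0.012,0.001,-0.001,0.001]]]'
python3 - <<'E'
from g import *
im,p=snap("wrist","w12"); np.savez("w12.npz",im=im,p=p)
print(move(tC(-73,14),RCp))
s,_=snap("scene","s12");d,_=snap("side","d12")
tip=H-20*hy+14*a
for n in("scene","side"): print(n,"pred tip",proj(n,[tip,H+14*a,H+28*a],None).round(1).tolist())
print("wrist pred",proj("wrist",[H-36*hy,H+28*a-22*hy,H+14*a-20*hy],p).tolist())
m=im.max(2)
for v in (5,15,25,35,45): print(v,[int(x) for x in m[v,200:440:8]])
E
```

```text
clock: 19.67
eef_pos: [548.0, -142.5, 160.9]
tcp_rot: [2.703, 0.013, 1.396]
contact_force: [0.7, -0.3, -1.7]
opening: 0.366
grasp_force: 89.9
[ 0.0082 -0.0011  0.0019  0.0006  0.0004  0.0003]
scene pred tip [[288.8, 199.1], [295.1, 204.2], [296.9, 199.8]]
side pred tip [[291.6, 183.5], [287.8, 187.2], [290.0, 183.2]]
wrist pred [[317.7590056260322, 51.33475778634303], [325.4852021409386, 8.193750269498821], [321.6777323960359, 13.4251396761033]]
5 [136, 246, 222, 221, 221, 150, 125, 128, 130, 127, 56, 54, 56, 58, 55, 44, 40, 35, 178, 178, 178, 179, 179, 179, 179, 179, 178, 177, 177, 175]
15 [37, 37, 103, 222, 222, 133, 126, 108, 109, 109, 108, 107, 107, 108, 109, 20, 19, 177, 178, 179, 180, 177, 178, 179, 144, 68, 54, 51, 69, 183]
25 [37, 36, 38, 136, 149, 149, 131, 111, 109, 109, 109, 109, 109, 108, 109, 25, 25, 177, 177, 178, 179, 178, 178, 168, 136, 134, 67, 68, 68, 65]
35 [35, 39, 24, 11, 142, 144, 134, 129, 101, 25, 26, 109, 109, 111, 110, 28, 43, 177, 179, 177, 177, 179, 131, 146, 147, 147, 145, 146, 147, 235]
45 [33, 38, 19, 153, 145, 147, 153, 132, 133, 37, 33, 15, 110, 109, 110, 39, 44, 177, 177, 178, 153, 235, 139, 139, 138, 137, 136, 147, 232, 240]
```

```bash
python3 -m inch '[[[0.015,-0.001,0.002,0,0,0],[0.03,-0.001,0.002,0,0,0],[0.045,-0.001,0.002,0,0,0],[0.045,-0.001,0.002,0,0,0]]]'
python3 - <<'E'
from g import *
print(move(tC(-62,14),RCp),RCp.T@r.sense()["contact_force"])
E
python3 -m inch '[[[0.015,0,0,0,0,0],[0.03,0,0,0,0,0],[0.03,0,0,0,0,0]]]'
python3 - <<'E'
from g import *
print(move(tC(-58,14),RCp),RCp.T@r.sense()["contact_force"])
E
```

```text
clock: 20.15
eef_pos: [549.2, -133.2, 159.2]
tcp_rot: [2.705, 0.012, 1.396]
contact_force: [0.3, -0.2, -1.1]
opening: 0.366
grasp_force: 89.9
[ 0.015   0.0048 -0.0038  0.0001  0.0003  0.0004] [-0.1759 -0.2186  1.1598]
clock: 20.4
eef_pos: [550.3, -127.2, 159.2]
tcp_rot: [2.705, 0.013, 1.396]
contact_force: [0.7, -0.3, -1.3]
opening: 0.366
grasp_force: 89.9
[ 0.0044  0.0051 -0.0036  0.0001  0.0003  0.0004] [-0.16    0.1534  1.4788]
```

No force with the tip about 9 mm inside the bore, so it has entered. I continue.

```bash
python3 -m inch '[[[0.02,0.003,-0.002,0,0,0],[0.04,0.004,-0.003,0,0,0],[0.06,0.004,-0.003,0,0,0],[0.08,0.004,-0.003,0,0,0],[0.08,0.004,-0.003,0,0,0]]]'
python3 - <<'E'
from g import *
print(move(tC(-42,14),RCp),RCp.T@r.sense()["contact_force"])
E
python3 -m inch '[[[0.02,0,0,0,0,0],[0.04,0,0,0,0,0],[0.06,0,0,0,0,0],[0.08,0,0,0,0,0],[0.08,0,0,0,0,0]]]'
python3 - <<'E'
from g import *
print(move(tC(-26,14),RCp),RCp.T@r.sense()["contact_force"])
E
```

```text
clock: 20.82
eef_pos: [553.6, -111.3, 159.9]
tcp_rot: [2.705, 0.013, 1.397]
contact_force: [-0.4, 0.3, -1.6]
opening: 0.365
grasp_force: 89.9
[ 0.0033  0.0034 -0.0007  0.0001  0.0003  0.0005] [ 0.2073 -1.0516  1.3225]
clock: 21.23
eef_pos: [555.4, -95.9, 159.1]
tcp_rot: [2.707, 0.013, 1.396]
contact_force: [-2.7, -0.4, -2.5]
opening: 0.368
grasp_force: 90.3
[ 0.0059  0.0108 -0.0016 -0.0005  0.0005  0.0005] [-0.8333 -3.4009  1.1559]
```

```bash
python3 -m inch '[[[0.02,0.003,0,0,0,0],[0.04,0.006,0,0,0,0],[0.06,0.006,0,0,0,0],[0.08,0.006,0,0,0,0],[0.08,0.006,0,0,0,0]]]'
python3 - <<'E'
from g import *
print(move(tC(-10,14),RCp),RCp.T@r.sense()["contact_force"])
E
python3 -m inch '[[[0.02,0,0,0,0,0],[0.04,0,0,0,0,0],[0.05,0,0,0,0,0],[0.05,0,0,0,0,0],[0.05,0,0,0,0,0]]]'
python3 - <<'E'
from g import *
print(move(tC(0,14),RCp),RCp.T@r.sense()["contact_force"])
E
```

```text
clock: 21.65
eef_pos: [559.9, -79.7, 159.7]
tcp_rot: [2.706, 0.012, 1.397]
contact_force: [-2.8, 5.3, -2.3]
opening: 0.369
grasp_force: 90.6
[ 0.0023  0.0039 -0.0014 -0.0001  0.0002  0.0004] [ 4.7543 -4.295   0.4609]
clock: 22.07
eef_pos: [562.3, -70.6, 160.1]
tcp_rot: [2.704, 0.012, 1.396]
contact_force: [-1.0, 2.0, -1.8]
opening: 0.367
grasp_force: 90.3
[ 0.0054  0.0007 -0.0006  0.0004  0.0003  0.0004] [ 1.8416 -1.9876  1.0027]
```

```bash
python3 -m inch '[[[0.006,0,0,0,0,0],[0.006,0,0,0,0,0],[0.006,0,0,0,0,0]]]'
python3 - <<'E'
from cl import *
print(move(tC(0,14),RCp),RCp.T@r.sense()["contact_force"])
im,p=snap("wrist","w13");np.savez("w13.npz",im=im,p=p)
P,w=leg("w13.npz",6.4,range(150,235,12)); print(P[:,:2].round(1).tolist(),w)
x=cv2.resize(im[0:260,150:430,::-1],None,fx=1.5,fy=1.5,interpolation=2)
d,_=snap("side");s,_=snap("scene")
y=np.vstack([cv2.resize(c,(350,195),interpolation=2)[:,:,::-1] for c in (d[145:235,200:362],s[160:250,210:372])])
cv2.imwrite("pics/w13m.png",np.hstack([x,y]))
E
```

```text
clock: 22.32
eef_pos: [562.1, -69.7, 159.9]
tcp_rot: [2.705, 0.013, 1.396]
contact_force: [-3.0, 1.3, -1.5]
opening: 0.371
grasp_force: 90.3
[ 0.0014  0.0026 -0.0008  0.0002  0.0004  0.0003] [ 0.7476 -3.5479  0.0357]
[[57.2, 19.4], [51.6, 19.5], [45.9, 19.7], [40.1, 16.0], [34.3, 16.0], [28.3, 16.1], [22.3, 15.1], [16.0, 15.5]] [np.int64(39), np.int64(39), np.int64(39), np.int64(15), np.int64(14), np.int64(14), np.int64(17), np.int64(14)]
```

View pics/w13m.png

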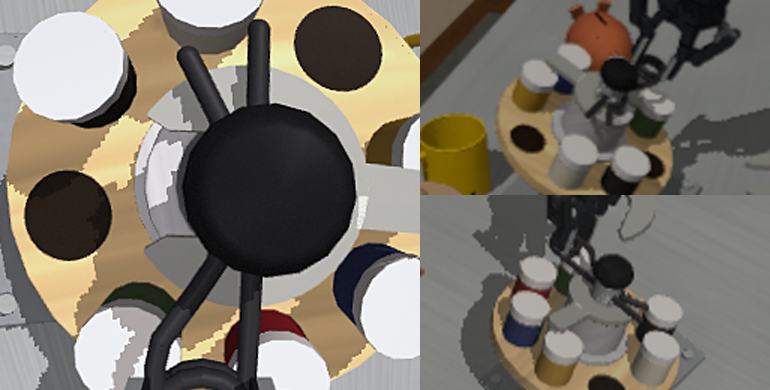

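The view shows the leg passing right under the knob, its tip at (260,22) in the composite. The bent leg is across the other side with its tip at (187,52). The washer's mouth is downhill and its tang uphill. Release and retreat.

```bash
python3 -m inch '[[[0,0,0,0,0,0],[0,0,0,0,0,0],[0,0,0,0,0,0],[0,0,0,0,0,0]]]' 0.3; python3 -m inch '[[[0,0,-0.05,0,0,0],[0,0,-0.15,0,0,0],[-0.05,0,-0.3,0,0,0],[-0.1,0,-0.45,0,0,0],[-0.1,0,-0.55,0,0,0],[-0.1,0,-0.55,0,0,0]]]';python3 -m inch '[[[0,0,0,0,0,0],[0,0,0,0,0,0],[0,0,0,0,0,0],[0,0,0,0,0,0]]]'
python3 - <<'E'
from g import *
im,p=snap("wrist","w14")
q=proj("wrist",[H+14*a+53*hy,H+14*a-60*hy,H+6*a+83*hx+11*hy,H+6*a+83*hx-11*hy,H+6*a+81*hx],p);print(q)
m=im.max(2)
u,v=q[0]; u=int(round(u));v=int(round(v))
print("tip col profile",[int(x) for x in m[v-8:v+12,u]])
print("tip row profile",[int(x) for x in m[v+8,u-12:u+13]])
u,v=np.round(q[1]).astype(int);print("leg near head row",[int(x) for x in m[v,u-12:u+13]])
u,v=np.round(q[4]).astype(int);print("tang end",[int(x) for x in m[v,u-12:u+8]])
E
```

```text
clock: 22.8
eef_pos: [562.7, -69.7, 160.4]
tcp_rot: [2.703, 0.012, 1.396]
contact_force: [0.5, 0.4, 0.2]
opening: 0.649
grasp_force: 0.0
clock: 23.3
eef_pos: [513.6, -80.4, 264.7]
tcp_rot: [2.698, 0.012, 1.395]
contact_force: [1.1, -0.6, 0.9]
opening: 0.65
grasp_force: 0.0
clock: 23.63
eef_pos: [512.7, -79.8, 258.5]
tcp_rot: [2.707, 0.013, 1.396]
contact_force: [0.3, -0.3, -0.9]
opening: 0.656
grasp_force: 0.0
[[308.3002  31.9678]
 [303.6997 171.8645]
 [404.1842  92.1406]
 [402.8452 117.748 ]
 [401.3967 104.6832]]
tip col profile [140, 34, 82, 152, 192, 214, 222, 163, 49, 3, 11, 11, 13, 17, 20, 23, 23, 26, 29, 24]
tip row profile [54, 49, 45, 124, 219, 219, 223, 219, 219, 229, 216, 0, 23, 34, 41, 48, 45, 43, 37, 13, 199, 229, 220, 219, 219]
leg near head row [41, 49, 40, 28, 38, 48, 48, 43, 36, 11, 208, 241, 232, 229, 229, 229, 228, 229, 229, 229, 229, 229, 229, 230, 229]
tang end [165, 164, 164, 165, 164, 164, 164, 165, 164, 165, 163, 162, 155, 217, 237, 232, 188, 154, 152, 149]
```

The tip is within 1 px of its predicted row (seat depth correct), the leg is about 4° off line, and the washer tang is unmoved. I hand in.

```bash
python3 -c "
from rig import r
print(r.sign_off())"
```

```text
the job is handed in; nothing more can be done
None
```

The washer is on the spindle, flat on the hub and home in its slot, the R-clip is through the cross-hole and snapped over, and both are let go; I handed the job in at about 24 s, never touched the figurine, piggy bank or mug, and got no verdict back.

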